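# Lock the filter cover of a bench extractor with its quarter-turn stud

### The job

Close the filter opening on top of the white bench extractor: set the loose lime-green cover squarely into it until its rim sits flush all round, then push its sprung black handle in and turn it a quarter turn clockwise until it locks, and let go. Press only as hard as the spring and its end stop call for, because the moulding is thin, and leave the beaker, the tape roll and the flask standing where they are.

Things in the scene. Friction and masses are not known exactly. Their poses are not given: they have to be found in the camera images.
- extractor: White box 200 (x) x 180 (y) x 70 mm high, fixed; origin at the centre of its underside. In the middle of its top a straight-edged rectangular well, 86 mm along x, 62 mm along y, 40 mm deep. In the well stands a brass receptacle 56 x 40 mm: a 3 mm plate with a slot 28 mm along x, 10 mm along y; under it ridges 3.5 mm deep, with a notch 9 mm wide along y; 13 mm below the plate's top a steel floor.
- port (a point): Centre of the well's mouth, level with the extractor's top face, 70 mm above the table; axes as the extractor. The receptacle's plate top lies about 20 mm below this point, and differs from unit to unit by up to 3 mm either way. Pressing cover or stud on extractor or receptacle with over 40 N (all contacts added up) breaks them.
- cover: Loose lime-green cover, about 220 g with stud, upright on the table. Origin: centre of the foot of its skirt, z up. Skirt 84 (x) x 60 (y) mm, 24 high, walls 4; on it a flange 96 x 72 x 4 mm, top at z = 28 mm. Goes skirt down into the well, its x along the extractor's x, either way round; seated, the flange lies on the extractor's top and the origin is 24 mm below the port. Liftable by its handle.
- handle (a point): Middle of the stud's black grip bar (36 long, 12 wide, 20 mm high, white line on top); x along the bar. As found it lies along the cover's x, 56 mm above the cover's origin. 10 mm below this point is the top of a disc, diameter 36, 4 thick, for fingertips to press; then 14 mm of neck. The stud's foot is a cross bar parallel to the grip bar, 24 x 6 x 5 mm, underside 1 mm above the skirt's foot.
- stud_push (a joint): How far the stud is pushed into the cover, m: 0 = out, grows downward, to 0.014. Spring 3 N + 0.5 N/mm. Cover seated, the cross bar stands in the slot; it is free to turn below the ridges at 5.5 to 11.5 mm (differs from unit to unit) and meets the floor 1.5 mm deeper. Turned fully and let go it springs up into the notch: 2 to 8 mm, locked. Turned partly it stays under the ridges, 3.5 mm deeper.
- stud_turn (a joint): Turn of the stud in the cover, rad: 0 = grip bar along the cover's x (as found), grows clockwise seen from above, hard stop at 1.571 = bar across the cover. About 0.05 N m of friction.
- beaker: Loose open glass beaker, radius 33, height 85 mm, origin at the centre of its foot; leave alone.
- tape: Loose roll of paper tape lying flat, radius 32, height 25 mm, origin at the centre of its underside; leave alone.
- flask: Loose lilac flask with white cap, radius 30, height 170 mm, origin at the centre of its foot; leave alone.
Not all that is in view belongs to the job. There is more than one size of the cover; the job needs the smallest.

How it is judged (in metres and radians):
On the way:
1. the cover sits fully down in the opening with its stud not yet turned (horizontal distance between cover and port below 0.004 m and z of cover in the frame of port below -0.0222 m and angle between cover's own z axis and vertical below 0.04 rad and value of joint stud_turn below 0.25 rad), for 0.1 s.
At the end, for the whole second after the job is handed in: The cover's centre is within 4 mm of the opening's centre, its flange down on the top face within 1.8 mm and level within 2.3 degrees; the stud is turned to within 10 degrees of its quarter-turn stop and has sprung up into its notch (push reads 1 to 8.6 mm); all at rest and let go (horizontal distance between cover and port below 0.004 m and z of cover in the frame of port below -0.0222 m and angle between cover's own z axis and vertical below 0.04 rad and value of joint stud_turn above 1.4 rad and value of joint stud_push between 0.001 and 0.0086 m and linear speed of cover below 0.01 m/s and contact force between the fingers and cover below 0.1 N); the robot touches nothing.
It fails at once if the cover or its stud is pressed against the extractor or the receptacle in it with more than 40 N, all contacts added up (contact force between cover and extractor above 40 N).
It fails at once if the beaker is shifted by more than 15 mm or tipped over (distance of beaker from where it was at the start of the episode above 0.015 m or angle between beaker's own z axis and vertical above 0.3 rad).
It fails at once if the tape is shifted by more than 15 mm or tipped over (distance of tape from where it was at the start of the episode above 0.015 m or angle between tape's own z axis and vertical above 0.3 rad).
It fails at once if the flask is shifted by more than 15 mm or tipped over (distance of flask from where it was at the start of the episode above 0.015 m or angle between flask's own z axis and vertical above 0.3 rad).
It also fails if it takes over 59 s, if anything falls off the work surface, if the arm or the gripper's body presses on something with over 40 N, if the wrist force passes 120 N, or if a joint passes its speed limit or range.

### The arm

A 7-joint arm with a two-finger parallel gripper is mounted at the origin on the work surface. World frame = base frame: x ahead of the robot, y to its left, z up, the work surface at z = 0. Lengths are in m, angles in degrees, forces in N, time in s.
With the tool pointing down it reaches from about 0.425 to 0.875 m from the base axis. Payload 4.7 kg.
Tool frame: the origin (TCP) lies at the very end of the fingers, on their centre line; the grasp point (between the pads) lies 19 mm behind it; z points along the fingers, y is the line along which they close (so a half turn about z gives the same grasp; the last joint's range is limited). The gripper opens to 87 mm and grips with 3 to 60 N. Pads are 19 mm wide; open, the fingers measure 117 mm over their backs; the gripper's body (75 mm by 190 mm) begins 51 mm behind the grasp point.
Start: joints at [-75.854, 18.392, -4.016, 83.108, 1.295, 78.541, -3.26], TCP at [0.15, 0.632, 0.196] pointing down, gripper open.
Joint ranges: [-163.93, 163.93], [-17.29, 119.83], [-79.2, 71.16], [3.27, 140.29], [-89.18, 269.18], [5.43, 117.66], [-154.24, 154.24]. Speed limits (degrees/s): [147.25, 147.25, 180, 180, 180, 180, 180].

### API

Orientations are given as [roll, pitch, yaw] about the fixed x, y, z axes, in that order (R = Rz(yaw) Ry(pitch) Rx(roll)).
In Python, from cell import get_obs, read_camera, sign_off, silhouettes gives the robot as it stands.
- The arm moves only by the tool play_rows, never from a script. Its argument "steps" is a list that holds one entry, the list of rows, each a list of 7 numbers: the shift along the tool's x, y, z in m, then the turn, a rotation vector about the tool's x, y, z in rad, then the finger opening in m, from 0 to 0.087. A call has 1 to 12 rows; each row shifts and turns the commanded pose from where the row before left it, along the tool's axes as they then stand; what a row does not reach is not made up. A row lasts 1/10 s, in which the tool goes at most 50 mm and 8.59 degrees, less where a joint would pass 70% of its speed; a pose out of reach is approached as far as the arm can. A call is refused whole if a number of a shift passes 0.05 or a number of a turn 0.15, either way. A call with a gripper value outside its range is refused whole. The fingers move at their own pace and stop on an object; "force" is the grip in N (left out, the last holds). Time passes only in rows, so rows that do not move let the fingers close. It gives the time, the measured TCP pose, the force, the opening and the grip force at its end, in the units of the state.
- get_obs(): the state, without advancing time (a new reading comes with each control period).
- read_camera(name): name is "scene" or "top" or "wrist"; returns a dict with "frame" (480x640x3 uint8, red, green, blue), "intrinsics" (3x3 intrinsics, pixels), "k1" (the pictures are not rectified: a ray, as slopes to the right and down, at radius r is drawn at 1 + k1 r^2 times it, then the intrinsics apply), "view" (4x4, takes a point from world to camera coordinates). Camera axes: x right, y up, looking along -z (the intrinsics and any distortion apply to the point x, -y, -z); pixel columns grow to the right and rows downward; lengths in m; the calibration is good to about 2 mm. A picture is of the moment at which its call begins. There is no depth.
- sign_off(): hands the job in; it is judged then, once.
Trained networks look in the newest picture that a camera, given by its name, has taken for a name from the list of things; names that differ only in an ending like _2 or _b are one class to them, and where a whole thing is asked for, a point or a joint stands for the part that bears it (a point fixed in the world has none). Each returns a list of dicts, best first, with "p" (0 to 1); they miss things now and then, are a little off and sometimes report something else, mostly with a low value. They report only what shows in the picture. A call takes as long as a camera call. They do not tell look-alikes from the thing itself.
- silhouettes(camera, name): "pixels" (480x640 bool, what is visible of it) and "extent" ([left, top, right, bottom] in pixels, round what is visible of it).
The state is a dict: "time_s": time; "qpos": joint angles; "joint_velocities": joint speeds; "effort": joint torques, N m; "tool_pos": TCP position; "tool_rot": TCP orientation; "force": force on the tool from outside, world axes, zero at the start; "wrist_torque": the same for the moment, N m; "grip_width": finger opening in m; "grasp_force": force on a finger pad.
Only numpy, scipy, OpenCV 4.12 (cv2) and the standard library are available. Lean on these libraries where they do the work, as an engineer would, in place of code of your own. Each camera call takes 0.05 s, during which the arm holds its last target. There are 200 camera calls.

## Working session

There is one attempt and no reset: what is moved stays moved. The work goes in short steps, Python scripts to look and compute and a tool call to move; the robot and the scene stay as the last step left them, time stands still between calls to the robot, and variables do not carry over. Pictures are saved under pics/ and viewed, at most 10 in all, crops included, and the job is handed in when it is done.

Besides the shell and the picture viewer there is one more tool, called after "Request:" as name(argument=value, ...), one argument or row to a line, values as JSON. play_rows: Moves the arm, as the interface text tells. Its arguments: {"type":"object","properties":{"steps":{"type":"array","items":{"type":"array","items":{"type":"array","items":{"type":"number"}}}},"force":{"type":"number"}},"required":["steps"]}

```bash
mkdir -p pics; cat > h.py <<'E'
import numpy as np, cv2
from cell import get_obs, read_camera, sign_off, silhouettes
def ray(c,u,v):
    K=np.array(c["intrinsics"]);k=c["k1"];V=np.array(c["view"])
    x=(u-K[0,2])/K[0,0];y=(v-K[1,2])/K[1,1];rd=np.hypot(x,y);r=rd
    for _ in range(30): r=rd/(1+k*r*r)
    s=r/rd if rd>0 else 1
    d=V[:3,:3].T@np.array([x*s,-y*s,-1]);o=-V[:3,:3].T@V[:3,3]
    return o,d
def at(c,u,v,z):
    o,d=ray(c,u,v);return o+d*(z-o[2])/d[2]
def proj(c,P):
    K=np.array(c["intrinsics"]);V=np.array(c["view"]);p=V[:3,:3]@np.array(P)+V[:3,3]
    x=p[0]/-p[2];y=-p[1]/-p[2];f=1+c["k1"]*(x*x+y*y)
    return K[0,0]*x*f+K[0,2],K[1,1]*y*f+K[1,2]
def save(c,n): cv2.imwrite("pics/"+n,c["frame"][:,:,::-1])
E
python3 - <<'E'
from h import *
import pickle
o=get_obs();print(o)
for cam in("top","scene"):
    c=read_camera(cam);save(c,cam+"0.png");pickle.dump(c,open(cam+".pkl","wb"))
    print(cam,c["k1"],-np.array(c["view"])[:3,:3].T@np.array(c["view"])[:3,3])
    for n in("extractor","cover","handle","beaker","tape","flask"):
        for s in silhouettes(cam,n):
            m=s["pixels"];ys,xs=np.nonzero(m);e=s["extent"];z={"extractor":.07,"cover":.03,"handle":.066,"beaker":.04,"tape":.025,"flask":.17}[n]
            print(n,round(s["p"],2),e,len(xs),at(c,xs.mean(),ys.mean(),z).round(3)[:2])
E
```

```text
{'time_s': 0.0, 'qpos': array([-75.85266437,  18.43884363,  -4.01603485,  83.17850259,
         1.29711051,  78.54339234,  -3.25842741]), 'joint_velocities': array([ 0.02441058,  0.03026202, -0.05604548, -0.04329218, -0.03810446,
       -0.01809162, -0.08937024]), 'effort': array([-1.41976589e-04, -4.91280019e+01, -4.04051598e-01, -3.12529886e+01,
       -6.39930367e-02,  4.35029995e-02,  1.57211844e-04]), 'tool_pos': array([0.14988004, 0.6318129 , 0.1952326 ]), 'tool_rot': array([-1.79884635e+02,  8.00480297e-03,  1.66664973e+02]), 'force': array([-1.15890804,  0.88978081, -0.19878671]), 'wrist_torque': array([ 0.0188627 , -0.08104482, -0.01788697]), 'grasp_force': 0.0, 'grip_width': 0.08721189120909652}
top -0.1402716433876711 [0.39455575 0.02238456 0.9209266 ]
extractor 0.59 [427.2, 156.4, 538.1, 277.8] 12408 [ 0.557 -0.236]
cover 0.94 [211.9, 239.9, 262.6, 297.8] 2193 [0.462 0.194]
cover 0.7 [201.4, 146.9, 278.5, 204.3] 3300 [0.638 0.192]
cover 0.56 [128.0, 286.8, 182.8, 361.8] 3668 [0.356 0.343]
handle 0.62 [228.3, 252.5, 250.1, 279.7] 333 [0.462 0.192]
handle 0.62 [220.9, 154.2
[... 298 characters left out ...]
97 [ 1.00677865 -0.19625555  0.68215124]
extractor 0.56 [87.5, 251.2, 242.1, 427.1] 18168 [ 0.594 -0.248]
cover 0.73 [380.1, 122.3, 455.4, 181.9] 2484 [0.361 0.338]
cover 0.64 [351.9, 183.0, 413.7, 236.7] 1793 [0.471 0.188]
cover 0.62 [390.0, 244.0, 481.6, 308.6] 4043 [0.641 0.189]
handle 0.88 [422.6, 244.2, 456.9, 275.2] 737 [0.638 0.194]
handle 0.66 [374.8, 185.3, 392.0, 207.9] 337 [0.475 0.183]
handle 0.61 [408.6, 123.4, 433.4, 149.3] 458 [0.354 0.342]
beaker 0.95 [253.5, 184.7, 290.6, 239.4] 1655 [0.397 0.002]
beaker 0.62 [84.8, 255.6, 235.4, 425.1] 17921 [ 0.573 -0.251]
tape 0.63 [284.3, 257.2, 322.2, 293.6] 997 [ 0.544 -0.004]
flask 0.9 [324.3, 269.5, 365.3, 364.5] 3087 [ 0.731 -0.029]
```

View pics/top0.png

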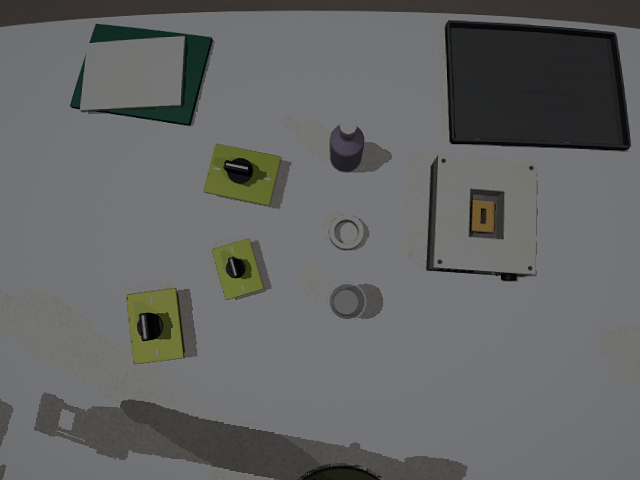

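```bash
python3 - <<'E'
import pickle
from h import *
c=pickle.load(open("top.pkl","rb"));f=c["frame"]
a=cv2.resize(f[225:310,200:280],(400,425),interpolation=3)
b=cv2.resize(f[150:285,420:545],(394,425),interpolation=3)
cv2.imwrite("pics/crop0.png",np.hstack([a,b])[:,:,::-1])
E
```

```text
(no output)
```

View pics/crop0.png

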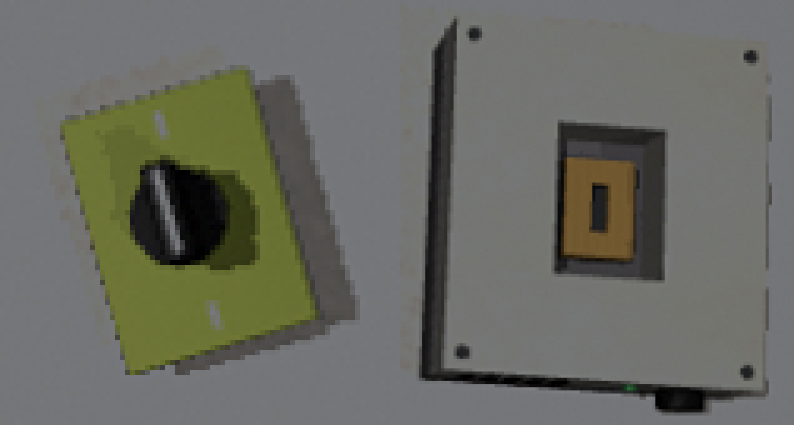

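```bash
python3 - <<'E'
import pickle
from h import *
c=pickle.load(open("top.pkl","rb"))
def q(name,px,z):
    P=np.array([at(c,u,v,z)[:2] for u,v in px]);m=P.mean(0)
    e1=(P[0]+P[1]-P[2]-P[3])/2; e2=(P[0]+P[3]-P[1]-P[2])/2
    print(name,m.round(4),"len",np.linalg.norm(e1).round(4),np.linalg.norm(e2).round(4),"yaw",np.degrees(np.arctan2(e1[1],e1[0])).round(2),np.degrees(np.arctan2(-e2[0],e2[1])).round(2))
q("cover",[(200+x/5,225+y/5) for x,y in[(65,122),(247,68),(317,318),(128,373)]],.028)
q("mouth",[(420+(x-400)/3.152,150+y/3.148) for x,y in[(560,123),(664,130),(662,279),(557,271)]],.07)
q("screws",[(420+(x-400)/3.152,150+y/3.148) for x,y in[(475,34),(751,57),(747,372),(463,352)]],.07)
g=[at(c,200+x/5,225+y/5,.066)[:2] for x,y in[(152,172),(175,252)]]
print(g,np.mean(g,0))
# contour fits with networks
for n,z in(("cover",.028),):
    f=c["frame"][225:310,200:280].astype(int);m=((f[...,1]-f[...,2])>25).astype('uint8')
    cs=max(cv2.findContours(m,0,1)[0],key=cv2.contourArea)
    W=np.array([at(c,200+p[0][0],225+p[0][1],z)[:2]*1000 for p in cs],'float32')
    print(cv2.minAreaRect(W))
E
```

```text
cover [0.4621 0.1946] len 0.0945 0.0704 yaw 17.12 17.43
mouth [ 0.5626 -0.2452] len 0.0841 0.0594 yaw -2.74 -2.93
screws [ 0.562  -0.2454] len 0.1797 0.1596 yaw -3.19 -3.24
[array([0.47548394, 0.20084045]), array([0.44785946, 0.19166435])] [0.4616717 0.1962524]
((462.79449462890625, 195.8278350830078), (95.68543243408203, 71.97307586669922), 17.8615779876709)
```

Request:
play_rows(
  steps=[
    [[0,0,0,0,0,-0.134,0.087],[0,0,0,0,0,-0.134,0.087],[0,0,0,0,0,-0.134,0.087],[0,0,0,0,0,-0.134,0.087],[-0.007,-0.022,0,0,0,0,0.087],[-0.0145,-0.044,0,0,0,0,0.087],[-0.0145,-0.044,0,0,0,0,0.087],[-0.0145,-0.044,0,0,0,0,0.087],[-0.0145,-0.044,0,0,0,0,0.087],[-0.0145,-0.044,0,0,0,0,0.087],[-0.0145,-0.044,0,0,0,0,0.087],[-0.0145,-0.044,0,0,0,0,0.087]],
  ],
  force=30,
)

```text
time_s: 1.9
tool_pos: [0.353, 0.3483, 0.1968]
tool_rot: [180.0, 0.1, -162.6]
force: [1.1, 1.1, 0.5]
grip_width: 0.087
grasp_force: 0.0
```

Request:
play_rows(
  steps=[
    [[-0.0145,-0.044,0,0,0,0,0.087],[-0.0145,-0.044,0,0,0,0,0.087],[-0.0145,-0.044,0,0,0,0,0.087],[-0.0145,-0.044,0,0,0,0,0.087],[0,0,0,0,0,0,0.087],[0,0,0,0,0,0,0.087],[0,0,0,0,0,0,0.087]],
  ],
)

```text
time_s: 2.6
tool_pos: [0.4593, 0.2005, 0.1964]
tool_rot: [180.0, -0.0, -162.5]
force: [0.5, 1.0, -0.0]
grip_width: 0.0868
grasp_force: 0.0
```

```bash
python3 - <<'E'
from h import *
import pickle
o=get_obs();print(o["tool_pos"],o["tool_rot"],o["qpos"].round(1),o["force"])
c=read_camera("wrist");save(c,"w1.png");pickle.dump(c,open("w1.pkl","wb"));V=np.array(c["view"]);print(-V[:3,:3].T@V[:3,3])
f=c["frame"].astype(int);m=((f[...,1]-f[...,2])>25).astype('uint8')
cs=max(cv2.findContours(m,0,1)[0],key=cv2.contourArea)
W=np.array([at(c,*p[0],.028)[:2]*1000 for p in cs],'float32');print(cv2.minAreaRect(W))
for s in silhouettes("wrist","handle"):
    ys,xs=np.nonzero(s["pixels"]);print(s["p"],s["extent"],at(c,xs.mean(),ys.mean(),.056))
E
```

```text
[0.45928409 0.20052846 0.19638009] [ 1.79958379e+02 -5.72902708e-03 -1.62530651e+02] [-4.190e+01 -1.000e-01  1.530e+01  1.043e+02 -0.000e+00  7.580e+01
  8.090e+01] [ 0.45923215  0.98461554 -0.02538023]
[0.38215444 0.17563657 0.38586808]
((355.6278076171875, 344.7911071777344), (129.8229522705078, 100.66925048828125), 9.25783634185791)
0.93 [234.9, 358.1, 281.0, 395.5] [0.64963543 0.19441346 0.056     ]
0.92 [295.2, 199.4, 330.2, 239.9] [0.46189075 0.19552297 0.056     ]
0.65 [474.1, 137.8, 529.8, 190.6] [0.35445478 0.34575729 0.056     ]
```

View pics/w1.png

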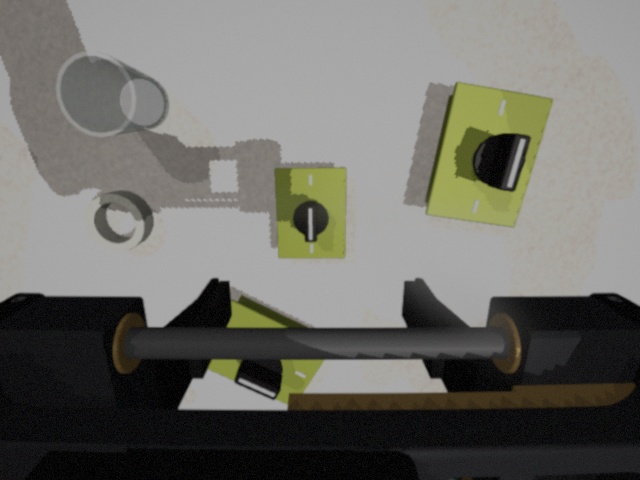

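The wrist view shows the small cover at about (311,213), with its handle's white line from (310,207) to (310,240). The larger covers are at (490,155) and (265,345).

```bash
python3 - <<'E'
from h import *
import pickle
c=pickle.load(open("w1.pkl","rb"));f=c["frame"].astype(int);m=((f[...,1]-f[...,2])>25).astype('uint8')
for k in cv2.findContours(m,0,1)[0]:
    if cv2.pointPolygonTest(k,(290,213),False)>0:
        print(cv2.minAreaRect(np.array([at(c,*p[0],.028)[:2]*1000 for p in k],'float32')))
w=(f[195:245,300:325].min(2)>110);ys,xs=np.nonzero(w);print(len(xs),ys.min()+195,ys.max()+195,xs.mean()+300)
P=np.array([at(c,x+300,y+195,.066)[:2] for x,y in zip(xs,ys)]);print(P.mean(0));print(cv2.fitLine(P.astype('float32'),2,0,.01,.01).ravel())
E
```

```text
((462.88555908203125, 195.44747924804688), (96.41558837890625, 72.19692993164062), 17.97307586669922)
122 208 244 310.09016393442624
[0.46365473 0.19561318]
[0.9424694  0.33429232 0.46365473 0.19561318]
```

Request:
play_rows(
  steps=[
    [[-0.002,-0.006,0,0,0,-0.005,0.087],[0,0,0.03,0,0,0,0.087],[0,0,0.035,0,0,0,0.07],[0,0,0.035,0,0,0,0.06],[0,0,0.025,0,0,0,0.05],[0,0,0.015,0,0,0,0.04],[0,0,0.005,0,0,0,0.04],[0,0,0,0,0,0,0.04],[0,0,0,0,0,0,0.0]],
  ],
  force=30,
)

```text
time_s: 3.6
tool_pos: [0.4645, 0.1947, 0.0524]
tool_rot: [180.0, 0.1, -162.3]
force: [0.8, 0.5, -0.1]
grip_width: 0.0397
grasp_force: 0.0
```

Request:
play_rows(
  steps=[
    [[0,0,0,0,0,0,0],[0,0,0,0,0,0,0],[0,0,0,0,0,0,0],[0,0,0,0,0,0,0],[0,0,0,0,0,0,0]],
  ],
)

```text
time_s: 4.1
tool_pos: [0.4637, 0.1942, 0.0515]
tool_rot: [180.0, 0.0, -162.3]
force: [-0.1, -0.1, 0.3]
grip_width: 0.0028
grasp_force: 0.0
```

```bash
python3 - <<'E'
from h import *
o=get_obs();print(o["grip_width"],o["grasp_force"],o["tool_pos"])
c=read_camera("scene");print(proj(c,o["tool_pos"]),proj(c,[.4629,.1955,.056]))
d=read_camera("wrist")
a=cv2.resize(c["frame"][140:260,310:470],(400,300),interpolation=2);b=cv2.resize(d["frame"],(400,300))
cv2.imwrite("pics/g1.png",np.hstack([a,b])[:,:,::-1])
E
```

```text
0.002841663744469499 0.0 [0.46373697 0.19416314 0.05150579]
(np.float64(383.6527589332037), np.float64(196.24399809134866)) (np.float64(384.29723351903874), np.float64(193.96331707701205))
```

View pics/g1.png

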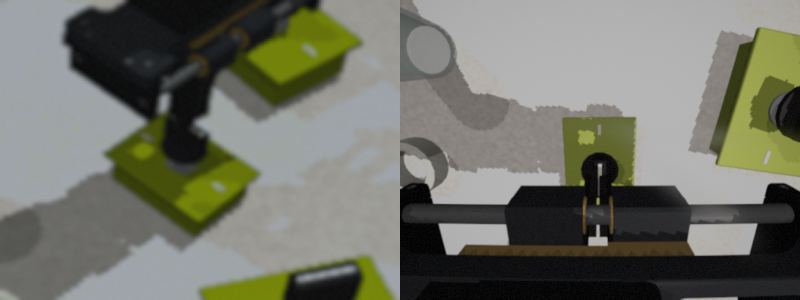

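Request:
play_rows(
  steps=[
    [[0,0,0,0,0,0,0],[0,0,0,0,0,0,0],[0,0,0,0,0,0,0]],
  ],
)

```text
time_s: 4.5
tool_pos: [0.4637, 0.1942, 0.0514]
tool_rot: [180.0, 0.0, -162.3]
force: [0.1, 1.0, -0.3]
grip_width: 0.0005
grasp_force: 0.0
```

```bash
python3 - <<'E'
from h import *
o=get_obs();print(o["grip_width"],o["grasp_force"],o["tool_pos"])
d=read_camera("wrist");print(proj(d,o["tool_pos"]),proj(d,[.4629,.1955,.066]))
for x in(.018,-.018): print(proj(d,[.4629+x*.953,.1955+x*.3,.066]))
cv2.imwrite("pics/g2.png",cv2.resize(d["frame"][150:420,200:440],(640,600),interpolation=2)[:,:,::-1])
E
```

```text
0.0005003754592466184 0.0 [0.4636996  0.19416549 0.0513692 ]
(np.float64(316.97760121953326), np.float64(276.97803072993065)) (np.float64(319.8513962381348), np.float64(287.0991302806465))
(np.float64(319.655422858818), np.float64(316.7703653687799))
(np.float64(320.0570197008816), np.float64(255.66564880752378))
```

View pics/g2.png

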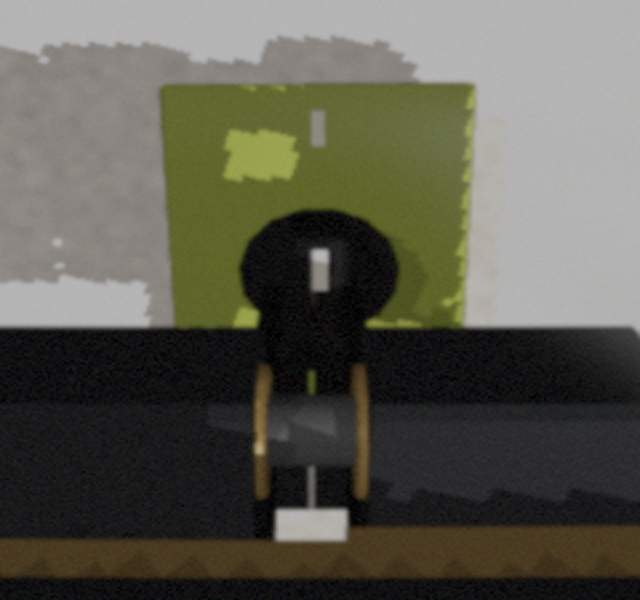

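Request:
play_rows(
  steps=[
    [[0,0,0,0,0,0,0.05],[0,0,0,0,0,0,0.05],[0,0,0,0,0,0,0.05],[0,0,0,0,0,0,0.05],[0,0,0,0,0,0,0.05],[0,0,0,0,0,0,0.05],[0,0,0,0,0,0,0.05]],
  ],
)

```text
time_s: 5.25
tool_pos: [0.4637, 0.1942, 0.0514]
tool_rot: [180.0, 0.0, -162.3]
force: [-0.3, 0.1, -0.6]
grip_width: 0.0464
grasp_force: 0.0
```

```bash
python3 - <<'E'
from h import *
o=get_obs();print(o["grip_width"],o["tool_pos"])
c=read_camera("scene");d=read_camera("wrist")
cv2.imwrite("pics/w3.png",d["frame"][:,:,::-1])
a=cv2.resize(c["frame"][150:250,330:430],(400,400),interpolation=2).astype(float);b=cv2.resize(d["frame"][180:380,220:420],(400,400),interpolation=2).astype(float)
im=np.hstack([a,b]);im=255*(im/255)**.5
im=im.astype('uint8').copy()
def dot(cam,P,col):
    u,v=proj(cam,P)
    p=((u-330)*4,(v-150)*4) if cam is c else (400+(u-220)*2,(v-180)*2)
    cv2.circle(im,(int(p[0]),int(p[1])),2,col,-1)
t=np.array(o["tool_pos"]);y=np.array([-.3,.953,0])
for s in(-.025,.025): dot(c,t+s*y,(255,0,0)); dot(d,t+s*y,(255,0,0))
for s in(-.018,.018):
    P=np.array([.4629+s*.953,.1955+s*.3,.066]);dot(c,P,(0,0,255));dot(d,P,(0,0,255))
cv2.imwrite("pics/g3.png",im[:,:,::-1])
E
```

```text
0.04636298818951868 [0.46369847 0.19418627 0.05139709]
```

View pics/g3.png

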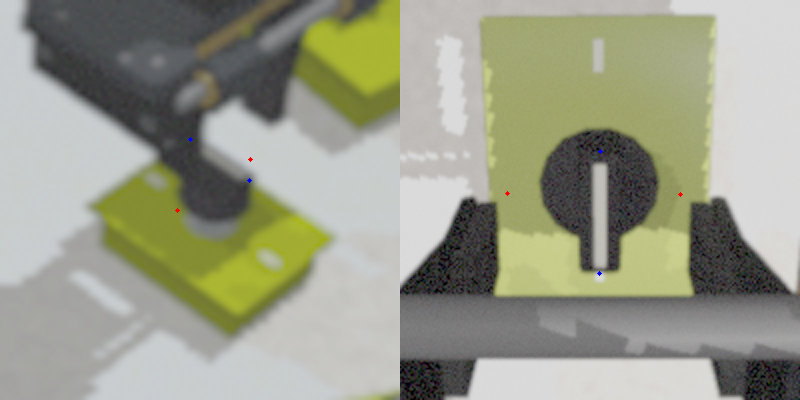

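The fingertips sit about 20 mm higher in both views than the reported TCP (red dots). The fingers therefore closed above the bar, so I'll go lower by feel.

Request:
play_rows(
  steps=[
    [[0,0.0015,0,0,0,0,0.026],[0,0,0,0,0,0,0.026],[0,0,0.003,0,0,0,0.026],[0,0,0.003,0,0,0,0.026],[0,0,0.003,0,0,0,0.026],[0,0,0.003,0,0,0,0.026],[0,0,0,0,0,0,0.026],[0,0,0,0,0,0,0.026]],
  ],
)

```text
time_s: 6.15
tool_pos: [0.4631, 0.1955, 0.0392]
tool_rot: [-180.0, -0.0, -162.3]
force: [0.4, 0.2, 1.2]
grip_width: 0.0266
grasp_force: 0.0
```

Request:
play_rows(
  steps=[
    [[0,0,0.003,0,0,0,0.026],[0,0,0,0,0,0,0.026],[0,0,0,0,0,0,0.026]],
  ],
)

```text
time_s: 6.45
tool_pos: [0.4632, 0.1956, 0.0363]
tool_rot: [180.0, -0.0, -162.3]
force: [0.1, -0.5, 0.1]
grip_width: 0.0263
grasp_force: 0.0
```

Request:
play_rows(
  steps=[
    [[0,0,0.002,0,0,0,0.026],[0,0,0,0,0,0,0.026],[0,0,0,0,0,0,0.026]],
  ],
)

```text
time_s: 6.75
tool_pos: [0.4632, 0.1956, 0.0343]
tool_rot: [180.0, 0.0, -162.3]
force: [0.5, -0.8, -0.6]
grip_width: 0.0261
grasp_force: 0.0
```

Request:
play_rows(
  steps=[
    [[0,0,0.002,0,0,0,0.026],[0,0,0,0,0,0,0.026],[0,0,0.002,0,0,0,0.026],[0,0,0,0,0,0,0.026],[0,0,0,0,0,0,0.026]],
  ],
)

```text
time_s: 7.25
tool_pos: [0.4632, 0.1955, 0.0303]
tool_rot: [-180.0, -0.0, -162.3]
force: [0.2, -0.2, -0.8]
grip_width: 0.0263
grasp_force: 0.0
```

Request:
play_rows(
  steps=[
    [[0,0,0.002,0,0,0,0.026],[0,0,0,0,0,0,0.026],[0,0,0,0,0,0,0.026]],
  ],
)

```text
time_s: 7.55
tool_pos: [0.4632, 0.1956, 0.0283]
tool_rot: [180.0, -0.0, -162.3]
force: [0.0, 0.0, -0.4]
grip_width: 0.0264
grasp_force: 0.0
```

Request:
play_rows(
  steps=[
    [[0,0,0.002,0,0,0,0.026],[0,0,0,0,0,0,0.026],[0,0,0,0,0,0,0.026]],
  ],
)

```text
time_s: 7.85
tool_pos: [0.4632, 0.1956, 0.0263]
tool_rot: [-180.0, -0.0, -162.3]
force: [-0.6, -0.3, -0.1]
grip_width: 0.0257
grasp_force: 0.0
```

```bash
python3 - <<'E'
from h import *
c=read_camera("scene");d=read_camera("wrist")
a=cv2.resize(c["frame"][150:250,330:430],(400,400),interpolation=2).astype(float);b=cv2.resize(d["frame"][180:380,220:420],(400,400),interpolation=2).astype(float)
im=(255*(np.hstack([a,b])/255)**.5).astype('uint8')
cv2.imwrite("pics/g4.png",im[:,:,::-1])
E
```

```text
(no output)
```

View pics/g4.png

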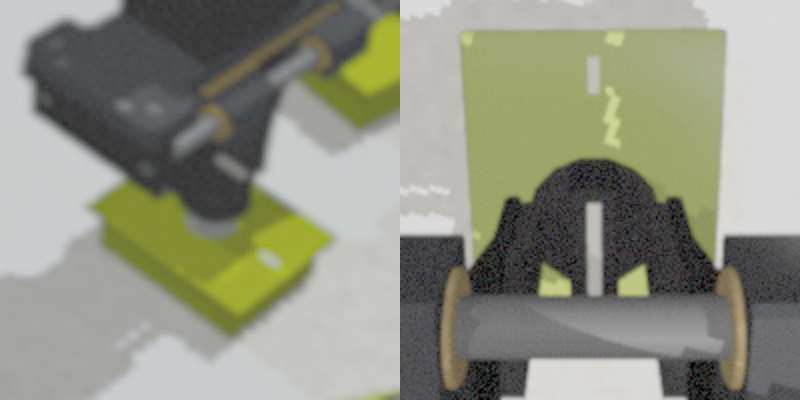

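Request:
play_rows(
  steps=[
    [[0,0,0.002,0,0,0,0.026],[0,0,0,0,0,0,0.026],[0,0,0.001,0,0,0,0.026],[0,0,0,0,0,0,0.026]],
  ],
)

```text
time_s: 8.35
tool_pos: [0.4631, 0.1955, 0.0232]
tool_rot: [-180.0, -0.0, -162.3]
force: [0.5, -0.6, -0.9]
grip_width: 0.0259
grasp_force: 0.0
```

Request:
play_rows(
  steps=[
    [[0,0,0.002,0,0,0,0.026],[0,0,0,0,0,0,0.026],[0,0,0,0,0,0,0.026]],
  ],
)

```text
time_s: 8.65
tool_pos: [0.4632, 0.1956, 0.0213]
tool_rot: [180.0, -0.0, -162.3]
force: [-0.6, 0.2, -0.3]
grip_width: 0.0259
grasp_force: 0.0
```

Request:
play_rows(
  steps=[
    [[0,0,0.002,0,0,0,0.026],[0,0,0,0,0,0,0.026],[0,0,0,0,0,0,0.026]],
  ],
)

```text
time_s: 8.95
tool_pos: [0.4635, 0.1957, 0.0197]
tool_rot: [180.0, 0.0, -162.3]
force: [-0.5, -0.2, 1.8]
grip_width: 0.0259
grasp_force: 1.3
```

Touched the disc at reported z≈0.020, so the true tip is about 26 mm above the reported TCP. Backing off 1 mm and gripping.

Request:
play_rows(
  steps=[
    [[0,0,-0.0015,0,0,0,0.026],[0,0,0,0,0,0,0],[0,0,0,0,0,0,0],[0,0,0,0,0,0,0],[0,0,0,0,0,0,0],[0,0,0,0,0,0,0]],
  ],
  force=30,
)

```text
time_s: 9.55
tool_pos: [0.4629, 0.1955, 0.0207]
tool_rot: [180.0, -0.0, -162.3]
force: [-0.2, 0.5, 0.2]
grip_width: 0.0117
grasp_force: 30.0
```

Request:
play_rows(
  steps=[
    [[0,0,-0.005,0,0,0,0],[0,0,-0.015,0,0,0,0],[0,0,-0.03,0,0,0,0],[0,0,-0.035,0,0,0,0],[0,0,-0.03,0,0,0,0],[0,0,-0.015,0,0,0,0],[0,0,0,0,0,0.121,0],[0,0,0,0,0,0.121,0],[0,0,0,0,0,0.121,0],[0,0,0,0,0,0,0]],
  ],
)

```text
time_s: 10.55
tool_pos: [0.4629, 0.1953, 0.1507]
tool_rot: [-180.0, -0.0, 176.8]
force: [0.8, -1.3, -3.2]
grip_width: 0.0118
grasp_force: 30.0
```

Request:
play_rows(
  steps=[
    [[-0.005,-0.018,0,0,0,0,0],[-0.0088,-0.031,0,0,0,0,0],[-0.0088,-0.031,0,0,0,0,0],[-0.0088,-0.031,0,0,0,0,0],[-0.0088,-0.031,0,0,0,0,0],[-0.0088,-0.031,0,0,0,0,0],[-0.0088,-0.031,0,0,0,0,0],[-0.0088,-0.031,0,0,0,0,0],[-0.0088,-0.031,0,0,0,0,0],[-0.0088,-0.031,0,0,0,0,0],[0,0,0,0,0,0,0],[0,0,0,0,0,0,0]],
  ],
)

```text
time_s: 11.75
tool_pos: [0.5306, -0.1063, 0.1506]
tool_rot: [180.0, -0.0, 176.9]
force: [0.4, 1.5, -3.1]
grip_width: 0.012
grasp_force: 30.0
```

```bash
python3 - <<'E'
from h import *
import pickle
o=get_obs();print(o["tool_pos"],o["tool_rot"],o["grip_width"],o["grasp_force"],o["force"],o["qpos"].round(1))
c=read_camera("wrist");save(c,"w5.png");pickle.dump(c,open("w5.pkl","wb"))
t=read_camera("top");pickle.dump(t,open("t5.pkl","wb"))
cv2.imwrite("pics/p5.png",np.hstack([cv2.resize(c["frame"],(480,360)),cv2.resize(t["frame"][140:290,400:550],(320,360))])[:,:,::-1])
E
```

```text
[ 0.53064432 -0.10632332  0.15061348] [ 1.79990673e+02 -4.31491820e-02  1.76860961e+02] 0.011970336527556337 29.99188542366028 [ 0.36099605  1.54625763 -3.05226708] [-22.4   7.1  33.6 103.3  -4.2  70.8  99.2]
```

View pics/p5.png

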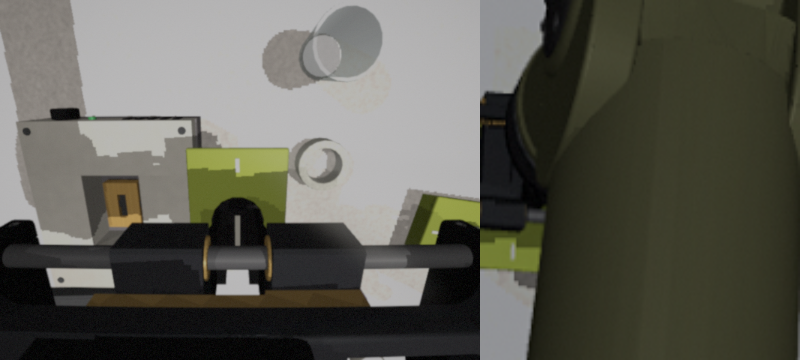

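```bash
cat > m.py <<'E'
from h import *
def dark(c,u,v,r):
    g=c["frame"].astype(float).mean(2);u0,v0=int(round(u)),int(round(v))
    p=g[v0-r:v0+r+1,u0-r:u0+r+1];w=np.clip(np.median(p)*.8-p,0,None)
    yy,xx=np.mgrid[v0-r:v0+r+1,u0-r:u0+r+1];return (w*xx).sum()/w.sum(),(w*yy).sum()/w.sum()
E
python3 - <<'E'
from m import *
import pickle
c=pickle.load(open("w5.pkl","rb"));t=pickle.load(open("top.pkl","rb"))
A=[at(c,*dark(c,u*4/3,v*4/3,6),.07)[:2] for u,v in[(26.5,131),(181.5,130),(60,280)]]
print("wrist screws",np.round(A,4),"diag mid",(A[1]+A[2])/2, np.linalg.norm(A[0]-A[1]),np.linalg.norm(A[0]-A[2]))
B=[at(t,*dark(t,420+(x-400)/3.152,150+y/3.148,3),.07)[:2] for x,y in[(475,34),(751,57),(747,372),(463,352)]]
print("top screws",np.round(B,4),np.mean(B,0))
P=np.array(B)
for Q in (P[0]-P[3],P[1]-P[2]): print("yaw",np.degrees(np.arctan2(Q[1],Q[0])))
for Q in (P[0]-P[1],P[3]-P[2]): print("yaw",np.degrees(np.arctan2(-Q[0],Q[1])))
d=A[1]-A[0];print("yaw w",np.degrees(np.arctan2(-d[0],d[1])))
d=A[2]-A[0];print("yaw w",np.degrees(np.arctan2(d[1],d[0])))
# cover mask front edge
f=c["frame"].astype(int);m=((f[...,1]-f[...,2])>25)[190:260,240:395];
rows=[];
for x in range(m.shape[1]):
    y=np.nonzero(m[:,x])[0]
    if len(y)>20: rows.append((x+240,y[0]+190))
r=np.array(rows);W=np.array([at(c,x,y-.5,.158)[:2] for x,y in r[5:-5]])
p=np.polyfit(W[:,1],W[:,0],1);print("front edge yaw",np.degrees(np.arctan(-p[0])),"at y",W[:,1].mean(),"x",W[:,0].mean(), "ends y",at(c,r[0,0],r[0,1],.158)[:2],at(c,r[-1,0],r[-1,1],.158)[:2])
E
```

```text
wrist screws [[ 0.4689 -0.3207]
 [ 0.4778 -0.1602]
 [ 0.6494 -0.3308]] diag mid [ 0.56361612 -0.24550091] 0.16077252205267303 0.1808284891914204
top screws [[ 0.6571 -0.1695]
 [ 0.6484 -0.329 ]
 [ 0.4685 -0.319 ]
 [ 0.4774 -0.1598]] [ 0.56285753 -0.24431766]
yaw -3.090812829059581
yaw -3.168485794742511
yaw -3.1482378056254765
yaw -3.1905662279008795
yaw w -3.194032755689807
yaw w -3.209947226537307
front edge yaw -3.1571866084916516 at y -0.10398155505835632 x 0.48257185273353437 ends y [ 0.4814055 -0.1390691] [ 0.48527233 -0.06897034]
```

Request:
play_rows(
  steps=[
    [[-0.004,-0.0137,0,0,0,0,0],[-0.0081,-0.0273,0,0,0,0,0],[-0.0081,-0.0273,0,0,0,0,0],[-0.0081,-0.0273,0,0,0,0,0],[-0.008,-0.0273,0,0,0,0,0],[-0.004,-0.0137,0,0,0,0,0],[0,0,0.015,0,0,0,0],[0,0,0.02,0,0,0,0],[0,0,0.012,0,0,0,0],[0,0,0,0,0,0,0],[0,0,0,0,0,0,0]],
  ],
)

```text
time_s: 12.95
tool_pos: [0.5639, -0.2429, 0.1037]
tool_rot: [180.0, -0.0, 177.0]
force: [-0.4, -0.6, -2.0]
grip_width: 0.0118
grasp_force: 30.0
```

```bash
python3 - <<'E'
from m import *
import pickle
o=get_obs();print(o["tool_pos"],o["tool_rot"],o["force"])
c=read_camera("wrist");pickle.dump(c,open("w6.pkl","wb"));g=c["frame"].mean(2)
R=np.array([[np.cos(np.radians(3.17)),np.sin(np.radians(3.17))],[-np.sin(np.radians(3.17)),np.cos(np.radians(3.17))]])
E=np.array([.5635,-.2450])
for sy in(-1,1):
    P=E+R@np.array([-.09,sy*.08]);u,v=proj(c,[*P,.07]);print("pred",u,v)
    if 8<u<630 and 8<v<470:
        q=dark(c,u,v,7);print("got",q,at(c,*q,.07)[:2]-P)
f=c["frame"].astype(int)
zc=o["tool_pos"][2]-.0207+.028;h=o["tool_pos"][:2]
P=h+R@np.array([-.048,0]);u,v=proj(c,[*P,zc]);print("edge pred",u,v)
cv2.imwrite("pics/w6.png",c["frame"][:,:,::-1])
E
```

```text
[ 0.5638756  -0.24289093  0.10365153] [ 1.79958803e+02 -2.74433537e-02  1.76952147e+02] [-0.37487598 -0.56247329 -2.01043546]
pred 180.20865507629142 114.8089510543037
got (np.float64(180.79347826086956), np.float64(113.81793478260869)) [-0.00053915  0.00044137]
pred 446.95102971023 115.3086259473427
got (np.float64(nan), np.float64(nan)) [nan nan]
edge pred 317.27427693254816 196.7103068088979m.py:5: RuntimeWarning: invalid value encountered in scalar divide
  yy,xx=np.mgrid[v0-r:v0+r+1,u0-r:u0+r+1];return (w*xx).sum()/w.sum(),(w*yy).sum()/w.sum()
```

View pics/w6.png

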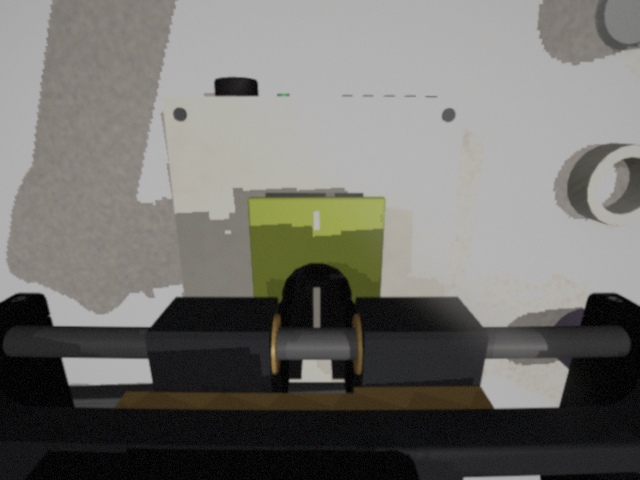

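Screws are at (180,114) and (448,115), and the cover edge runs (249–385, 197). The extractor and cover poses agree with my estimate to within 0.5 mm, so a small correction, then lower.

Request:
play_rows(
  steps=[
    [[0.0005,-0.002,0,0,0,0.002,0],[0,0,0.005,0,0,0,0],[0,0,0.005,0,0,0,0],[0,0,0,0,0,0,0],[0,0,0,0,0,0,0],[0,0,0,0,0,0,0]],
  ],
)

```text
time_s: 13.6
tool_pos: [0.5632, -0.2462, 0.0939]
tool_rot: [180.0, 0.0, 176.7]
force: [-0.5, 0.1, -2.1]
grip_width: 0.0114
grasp_force: 30.0
```

Request:
play_rows(
  steps=[
    [[0,0,0.002,0,0,0,0],[0,0,0.002,0,0,0,0],[0,0,0.002,0,0,0,0],[0,0,0,0,0,0,0],[0,0,0,0,0,0,0]],
  ],
)

```text
time_s: 14.1
tool_pos: [0.5636, -0.2461, 0.0885]
tool_rot: [180.0, 0.0, 176.8]
force: [-1.0, -0.4, 3.2]
grip_width: 0.0118
grasp_force: 30.0
```

Request:
play_rows(
  steps=[
    [[0,0,-0.003,0,0,0,0],[0,0.0013,0,0,0,0,0],[0,0,0,0,0,0,0],[0,0,0,0,0,0,0],[0,0,0,0,0,0,0]],
  ],
)

```text
time_s: 14.6
tool_pos: [0.5629, -0.2448, 0.0903]
tool_rot: [180.0, -0.0, 176.7]
force: [-0.3, -0.9, -3.3]
grip_width: 0.0117
grasp_force: 30.0
```

Request:
play_rows(
  steps=[
    [[0,0,0.002,0,0,0,0],[0,0,0.001,0,0,0,0],[0,0,0,0,0,0,0],[0,0,0,0,0,0,0]],
  ],
)

```text
time_s: 15.0
tool_pos: [0.5632, -0.2449, 0.0878]
tool_rot: [180.0, -0.0, 176.7]
force: [1.0, -0.4, -2.6]
grip_width: 0.0117
grasp_force: 30.0
```

Request:
play_rows(
  steps=[
    [[0,0,0.002,0,0,0,0],[0,0,0.002,0,0,0,0],[0,0,0,0,0,0,0],[0,0,0,0,0,0,0]],
  ],
)

```text
time_s: 15.4
tool_pos: [0.5632, -0.2448, 0.0837]
tool_rot: [180.0, -0.0, 176.7]
force: [0.7, 0.4, -2.3]
grip_width: 0.0116
grasp_force: 30.0
```

Request:
play_rows(
  steps=[
    [[0,0,0.002,0,0,0,0],[0,0,0.002,0,0,0,0],[0,0,0,0,0,0,0],[0,0,0,0,0,0,0]],
  ],
)

```text
time_s: 15.8
tool_pos: [0.5632, -0.2448, 0.0797]
tool_rot: [180.0, -0.0, 176.7]
force: [0.3, 0.4, -3.4]
grip_width: 0.012
grasp_force: 30.0
```

It's in the well and moving freely, so I'll continue down to seat (expected reported z ≈ 0.0667).

Request:
play_rows(
  steps=[
    [[0,0,0.003,0,0,0,0],[0,0,0.003,0,0,0,0],[0,0,0.003,0,0,0,0],[0,0,0,0,0,0,0],[0,0,0,0,0,0,0]],
  ],
)

```text
time_s: 16.3
tool_pos: [0.5632, -0.2448, 0.0707]
tool_rot: [180.0, -0.0, 176.7]
force: [-0.1, 0.2, -3.1]
grip_width: 0.0115
grasp_force: 30.0
```

Request:
play_rows(
  steps=[
    [[0,0,0.002,0,0,0,0],[0,0,0.002,0,0,0,0],[0,0,0,0,0,0,0],[0,0,0,0,0,0,0]],
  ],
)

```text
time_s: 16.7
tool_pos: [0.5632, -0.2449, 0.0668]
tool_rot: [180.0, -0.0, 176.7]
force: [-0.5, -0.5, -2.9]
grip_width: 0.0115
grasp_force: 30.0
```

Request:
play_rows(
  steps=[
    [[0,0,0.001,0,0,0,0],[0,0,0,0,0,0,0],[0,0,0,0,0,0,0]],
  ],
)

```text
time_s: 17.0
tool_pos: [0.5633, -0.2449, 0.0664]
tool_rot: [180.0, 0.0, 176.7]
force: [-1.4, 0.7, 2.9]
grip_width: 0.0121
grasp_force: 30.0
```

Request:
play_rows(
  steps=[
    [[0,0,0.002,0,0,0,0],[0,0,0,0,0,0,0],[0,0,0,0,0,0,0]],
  ],
)

```text
time_s: 17.3
tool_pos: [0.5634, -0.2449, 0.0641]
tool_rot: [180.0, 0.0, 176.7]
force: [-1.6, 1.6, 3.4]
grip_width: 0.0118
grasp_force: 30.0
```

Request:
play_rows(
  steps=[
    [[0,0,0.002,0,0,0,0],[0,0,0,0,0,0,0],[0,0,0,0,0,0,0]],
  ],
)

```text
time_s: 17.6
tool_pos: [0.5633, -0.2449, 0.062]
tool_rot: [180.0, 0.0, 176.7]
force: [-1.2, 1.9, 4.0]
grip_width: 0.0117
grasp_force: 30.0
```

Request:
play_rows(
  steps=[
    [[0,0,0.001,0,0,0,0],[0,0,0.001,0,0,0,0],[0,0,0,0,0,0,0],[0,0,0,0,0,0,0]],
  ],
)

```text
time_s: 18.0
tool_pos: [0.5634, -0.2449, 0.0601]
tool_rot: [180.0, 0.0, 176.7]
force: [-2.2, 1.1, 6.0]
grip_width: 0.0118
grasp_force: 30.0
```

Request:
play_rows(
  steps=[
    [[0,0,0.001,0,0,0,0],[0,0,0,0,0,0,0],[0,0,0,0,0,0,0]],
  ],
)

```text
time_s: 18.3
tool_pos: [0.5634, -0.2449, 0.0592]
tool_rot: [180.0, 0.0, 176.7]
force: [-1.9, 1.7, 7.2]
grip_width: 0.0119
grasp_force: 30.0
```

Request:
play_rows(
  steps=[
    [[0,0,0.001,0,0,0,0],[0,0,0,0,0,0,0],[0,0,0,0,0,0,0]],
  ],
)

```text
time_s: 18.6
tool_pos: [0.5634, -0.2449, 0.0583]
tool_rot: [180.0, 0.0, 176.7]
force: [-2.6, 1.7, 6.2]
grip_width: 0.0115
grasp_force: 30.0
```

Request:
play_rows(
  steps=[
    [[0,0,0.001,0,0,0,0],[0,0,0,0,0,0,0],[0,0,0,0,0,0,0]],
  ],
)

```text
time_s: 18.9
tool_pos: [0.5634, -0.2449, 0.0574]
tool_rot: [180.0, 0.0, 176.7]
force: [-2.5, 1.2, 6.7]
grip_width: 0.0119
grasp_force: 30.0
```

Request:
play_rows(
  steps=[
    [[0,0,0.001,0,0,0,0],[0,0,0,0,0,0,0],[0,0,0,0,0,0,0]],
  ],
)

```text
time_s: 19.2
tool_pos: [0.5634, -0.2449, 0.0565]
tool_rot: [180.0, 0.0, 176.7]
force: [-2.2, 2.7, 6.9]
grip_width: 0.0118
grasp_force: 30.0
```

Request:
play_rows(
  steps=[
    [[0,0,0.001,0,0,0,0],[0,0,0,0,0,0,0],[0,0,0,0,0,0,0]],
  ],
)

```text
time_s: 19.5
tool_pos: [0.5635, -0.245, 0.056]
tool_rot: [180.0, 0.0, 176.7]
force: [-3.3, 1.3, 10.5]
grip_width: 0.0115
grasp_force: 30.0
```

Request:
play_rows(
  steps=[
    [[0,0,0.001,0,0,0,0],[0,0,0,0,0,0,0],[0,0,0,0,0,0,0]],
  ],
)

```text
time_s: 19.8
tool_pos: [0.5636, -0.245, 0.0559]
tool_rot: [180.0, 0.1, 176.7]
force: [-5.9, 3.4, 15.0]
grip_width: 0.0119
grasp_force: 30.0
```

Request:
play_rows(
  steps=[
    [[0,0,-0.0017,0,0,0,0],[0,0,0,0,0,0,0],[0,0,0,0,0,0.06,0],[0,0,0,0,0,0.06,0],[0,0,0,0,0,0.06,0],[0,0,0,0,0,0,0],[0,0,0,0,0,0,0]],
  ],
)

```text
time_s: 20.5
tool_pos: [0.5634, -0.2449, 0.0562]
tool_rot: [180.0, 0.0, 166.4]
force: [-4.1, 1.4, 7.7]
grip_width: 0.0116
grasp_force: 30.0
```

```bash
python3 -c "
from h import *
o=get_obs();print(o['tool_pos'],o['tool_rot'],o['force'],o['wrist_torque'],o['qpos'].round(1))"
```

```text
[ 0.56342894 -0.24491594  0.05618334] [1.79984763e+02 2.25731385e-02 1.66422886e+02] [-4.10300465  1.42850881  7.71793967] [ 0.30550548  0.76964921 -0.03877507] [-10.   23.3  38.4  98.9 -16.   63.3 109.8]
```

Request:
play_rows(
  steps=[
    [[0,0,-0.0004,0,0,0.12,0],[0,0,0,0,0,0.12,0],[0,0,0,0,0,0.12,0],[0,0,0,0,0,0.12,0],[0,0,0,0,0,0.12,0],[0,0,0,0,0,0.12,0],[0,0,0,0,0,0.12,0],[0,0,0,0,0,0.12,0],[0,0,0,0,0,0,0],[0,0,0,0,0,0,0]],
  ],
)

```text
time_s: 21.5
tool_pos: [0.5635, -0.2447, 0.0565]
tool_rot: [180.0, -0.0, 111.4]
force: [-3.1, 1.9, 7.5]
grip_width: 0.0115
grasp_force: 30.0
```

Request:
play_rows(
  steps=[
    [[0,0,0,0,0,0.12,0],[0,0,0,0,0,0.12,0],[0,0,0,0,0,0.12,0],[0,0,0,0,0,0.07,0],[0,0,0,0,0,0.02,0],[0,0,0,0,0,0,0],[0,0,0,0,0,0,0]],
  ],
)

```text
time_s: 22.2
tool_pos: [0.5637, -0.2448, 0.0565]
tool_rot: [180.0, -0.0, 85.7]
force: [-2.0, 0.9, 7.5]
grip_width: 0.0117
grasp_force: 30.0
```

```bash
python3 -c "
from h import *
o=get_obs();print(o['tool_pos'],o['tool_rot'],o['force'],o['wrist_torque'],o['qpos'].round(1))"
```

```text
[ 0.56366078 -0.24477111  0.05653965] [ 1.79970101e+02 -1.68836154e-03  8.56996489e+01] [-1.95549548  0.93653921  7.46115116] [0.33284868 0.66739971 0.19417497] [-21.7  28.7  54.8  99.3 -25.5  65.5  36.4]
```

At the stop (torque risen to 0.19 N m). I'll let it rise into the notch while still guiding it.

Request:
play_rows(
  steps=[
    [[0,0,-0.001,0,0,0,0],[0,0,-0.001,0,0,0,0],[0,0,-0.001,0,0,0,0],[0,0,0,0,0,0,0],[0,0,0,0,0,0,0]],
  ],
)

```text
time_s: 22.7
tool_pos: [0.5637, -0.2447, 0.0594]
tool_rot: [180.0, -0.0, 85.7]
force: [-1.8, 1.6, 5.6]
grip_width: 0.0118
grasp_force: 30.0
```

Request:
play_rows(
  steps=[
    [[0,0,-0.001,0,0,0,0],[0,0,0,0,0,0,0],[0,0,0,0,0,0,0]],
  ],
)

```text
time_s: 23.0
tool_pos: [0.5637, -0.2448, 0.0603]
tool_rot: [180.0, 0.0, 85.7]
force: [-2.0, 1.7, 6.0]
grip_width: 0.0119
grasp_force: 30.0
```

Request:
play_rows(
  steps=[
    [[0,0,0,0,0,0,0.03],[0,0,0,0,0,0,0.05],[0,0,0,0,0,0,0.05],[0,0,0,0,0,0,0.05],[0,0,0,0,0,0,0.05],[0,0,0,0,0,0,0.05]],
  ],
)

```text
time_s: 23.6
tool_pos: [0.5622, -0.2445, 0.059]
tool_rot: [-179.9, -0.0, 85.6]
force: [0.8, -0.8, 0.1]
grip_width: 0.0476
grasp_force: 0.0
```

Request:
play_rows(
  steps=[
    [[0,0,-0.01,0,0,0,0.05],[0,0,-0.02,0,0,0,0.05],[0,0,-0.03,0,0,0,0.05],[0,0,-0.03,0,0,0,0.05],[0,0,-0.03,0,0,0,0.05],[0,0,-0.03,0,0,0,0.05],[0,0,0,0,0,0,0.05],[0,0,0,0,0,0,0.05]],
  ],
)

```text
time_s: 24.4
tool_pos: [0.5633, -0.245, 0.2105]
tool_rot: [179.9, -0.0, 85.6]
force: [-0.6, 0.1, -0.1]
grip_width: 0.05
grasp_force: 0.0
```

```bash
python3 - <<'E'
from m import *
o=get_obs();print(o["tool_pos"],o["force"])
c=read_camera("wrist");s=read_camera("scene")
f=c["frame"].astype(int);m=((f[...,1]-f[...,2])>25).astype('uint8')
for k in cv2.findContours(m,0,1)[0]:
    if cv2.contourArea(k)>800: print(cv2.minAreaRect(np.array([at(c,*p[0],.074)[:2]*1000 for p in k],'float32')))
cv2.imwrite("pics/end.png",np.hstack([cv2.resize(c["frame"],(400,300)),cv2.resize(s["frame"][220:440,60:353],(400,300))])[:,:,::-1])
E
```

```text
[ 0.56327185 -0.24498907  0.21052372] [-0.63102031  0.05513862 -0.11263194]
((696.8508911132812, -462.1478576660156), (28.42194938659668, 262.06494140625), 85.76107788085938)
((563.4056396484375, -245.01504516601562), (72.25711822509766, 95.94026947021484), 86.61064910888672)
```

View pics/end.png

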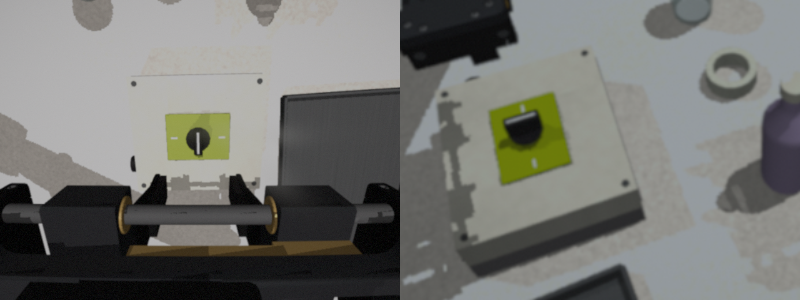

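The cover sits flush at (0.5634, −0.245) at flange height. The bar stands across it (wrist crop 198,140), and the beaker, tape and flask stand where they were. Handing in.

```bash
python3 -c "
from cell import sign_off
print(sign_off())"
```

```text
the job is handed in; nothing more can be done
None
```

The smallest lime-green cover sits flush in the extractor's opening, its handle is turned to the quarter-turn stop and sprung up into its notch, and the gripper is clear. The job was handed in at about 24.5 s of the 59 s allowed; sign-off returned no verdict.

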